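# Clamp a cover casting under the swing strap and lock it with the clevis pin

### The job

A cover casting lies ready in the sloping deburring fixture. Swing the steel strap over it until its end is fully home in the fork, then take the long, tall-knobbed pin from the wooden block and push it right down through the fork and the strap's eye until its collar sits on the fork. Leave the short pin in the block and the casting in its nest.

Things in the scene. Friction and masses are not known exactly. Their poses are not given: they have to be found in the camera images.
- clamp_face: fixed sloping steel face of the fixture, 130 x 180 mm, tilted 30 degrees towards its front. Origin: middle of its surface, 59 mm above the bench. x points up the slope, y level along the face (to the left seen from the front), z is the outward normal, 30 degrees from vertical. Strap pivot at x 0, y -70 mm; fork at x 0, y +70 mm
- fork_mouth (a point): mouth of the fork's 12 mm hole, on top of its upper ear, 44 mm above the face; same axes as clamp_face, the hole runs along z. The fork is two ears, 34 x 34 mm, 0 to 22 and 34 to 44 mm above the face, joined by a web on the downhill side and open uphill
- strap (a joint): swing of the strap about its pivot, whose axis is the face normal: 0 = fully home in the fork, against its stop, the eye in line with the fork's holes; grows to 1.4 rad as the strap swings uphill. Closed, it points along +y of clamp_face. It is stiff and stays where it is left; it runs 24 to 32 mm above the face and is 24 mm wide
- strap_knob (a point): top of the black round knob that stands on the strap, 92 mm from the pivot, 16 to 19 mm in diameter, reaching from 37 to 72 mm above the face, along the face normal
- strap_eye (a point): centre of the 12.5 mm eye at the strap's free end, on its upper side (32 mm above the face), 140 mm from the pivot
- cover_casting: round aluminium cover casting, 68 x 70 x 21 mm, lying on the middle of the face against two round locators. Origin: centre of its underside
- lock_pin: the long retaining pin, steel, 80 g, standing in the block at the start. Origin: tip of the shank; z runs up along it. Shank 10 mm in diameter, 40 mm long, tapered over the last 6 mm; then a collar 20 mm in diameter, 4 mm thick; then a tall round ribbed knob, 22 mm in diameter, 31 mm high (top 75 mm from the tip)
- pin_collar (a point): centre of the underside of the lock pin's collar, 40 mm from its tip, where it sits on the fork
- short_pin: another pin, in the block's other hole: 22 mm shank, low mushroom head 25 mm in diameter, 12 mm high. Origin: tip of the shank. Too short for this job
- pin_block: fixed wooden block, 46 x 90 x 50 mm high, with two upright 12 mm holes 40 mm apart along its y axis (20 mm either side of its middle); a pin stands in each, its collar on the block's top, and either may hold the long one. Origin: centre of its underside
There are look-alikes about, which are no part of the job. What is shaped like the lock_pin but blue is not meant.

How it is judged:
On the way:
1. the strap is swung fully home in the fork (value of joint strap below 0.035 rad), for 0.2 s.
At the end, for the whole second after the job is handed in: strap home (below 0.035 rad); lock pin through fork and strap eye along the face normal (within 0.14 rad), collar within 4 mm of the fork and 6 mm of the hole mouth, at rest; casting still in its nest (moved under 12 mm), short pin still in its hole (moved under 15 mm) (value of joint strap below 0.035 rad and angle between the z axis of lock_pin and the z axis of clamp_face, either way round below 0.14 rad and z of pin_collar in the frame of fork_mouth between -0.003 and 0.004 m and distance between pin_collar and fork_mouth below 0.006 m and linear speed of lock_pin below 0.02 m/s and distance of cover_casting from where it was at the start of the episode below 0.012 m and distance of short_pin from where it was at the start of the episode below 0.015 m); the robot touches nothing.
It also fails if it takes over 53 s, if anything falls off the work surface, if the arm or the gripper's body presses on something with over 40 N, if the wrist force passes 120 N, or if a joint passes its speed limit or range.

### The arm

A 7-joint arm with a two-finger parallel gripper is mounted at the origin on the work surface; the furniture and walls round the work are solid. World frame = base frame: x ahead of the robot, y to its left, z up, the work surface at z = 0. Lengths are in m, angles in rad, forces in N, time in s.
With the tool pointing down it reaches from about 0.425 to 0.825 m from the base axis. Payload 3.6 kg.
Tool frame: the origin (TCP) lies on the mounting face of the last link; the fingertips stand 186 mm ahead of it and the grasp point (between the pads) lies 167 mm ahead of it; z points along the fingers, y is the direction in which the jaws open and shut (so a half turn about z gives the same grasp; the last joint's range is limited). The gripper opens to 93 mm and grips with 3 to 60 N. Pads are 15 mm wide; open, the fingers measure 128 mm over their backs; the gripper's body (75 mm by 188 mm) begins 65 mm behind the grasp point.
Start: joints at [-1.214, 0.615, -0.013, 1.423, 0.008, 1.103, -0.04], TCP at [0.243, 0.603, 0.405] pointing down, gripper open.
Joint ranges: [-3.12, 3.12], [-0.3, 2.06], [-1.34, 1.32], [0.26, 2.42], [-1.36, 4.5], [0.01, 1.98], [-2.84, 2.84]. Speed limits (rad/s): [2.79, 2.79, 3.14, 3.14, 3.14, 3.14, 3.14].

### API

Orientations are given as a rotation vector (axis times angle).
In Python, from rig import manip gives the robot as it stands. The module is installed in compiled form; this text tells all that it offers.
- The arm moves only by the shell command python3 -m creep 'ROWS' [FORCE]. ROWS is JSON, a list that holds one entry, the list of rows, each a list of 7 numbers: the turn, a rotation vector about the tool's x, y, z in degrees, then the shift along the tool's x, y, z in cm, then the finger opening in cm, from 0 to 9.3. A call has 1 to 5 rows; each row shifts and turns the pose as measured when the row begins, along the tool's axes as they then stand; what a row does not reach is not made up. A row lasts 1/8 s, in which the tool goes at most 62.5 mm and 10.7 degrees, less where a joint would pass 70% of its speed; a pose out of reach is approached as far as the arm can. A call is refused whole if a number of a shift passes 6.25 or a number of a turn 10.7, either way. A call with a gripper value outside its range is refused whole. The fingers move at their own pace and stop on an object; FORCE is the grip in N (left out, the last holds). Time passes only in rows, so rows that do not move let the fingers close. It gives the time, the measured TCP pose, the force and the opening at its end, in the units of the state.
- manip.observe(): the state, without advancing time (a new reading comes with each control period).
- manip.camera(name): name is "side" or "top" or "wrist"; returns a dict with "frame" (420x560x3 uint8, blue, green, red), "K" (3x3 intrinsics, pixels), "R" (3x3) and "t" (3): a world point X has camera coordinates R X + t; the wrist camera has in their place "hand_eye" (4x4, takes a point from camera to tool coordinates, whose origin is the TCP and whose axes are the flange's). Camera axes: x right, y down, z forward; pixel columns grow to the right and rows downward; lengths in m; the calibration is good to about 2 mm. The wrist camera is an equidistant fisheye: a pixel r from the principal point sees the ray r / f radians off the axis. A picture is of the moment at which its call begins: read the wrist's pose just before it. There is no depth.
- manip.sign_off(): hands the job in, once; it reports no verdict.
The state is a dict: "time": time; "q": joint angles; "joint_vel": joint speeds; "joint_efforts": joint torques, N m; "eef_pos": TCP position; "tcp_rot": TCP orientation; "ft_force": force on the tool from outside, world axes, zero at the start; "wrist_torque": the same for the moment, N m; "opening": opening from 0.0 (shut) to 1.0 (fully open).
Only numpy, scipy, OpenCV 4.12 (cv2) and the standard library are available. Lean on these libraries where they do the work, as an engineer would, in place of code of your own. Each camera call takes 0.05 s, during which the arm holds its last target. There are 200 camera calls.

## Working session

There is one attempt and no reset: what is moved stays moved. The work goes in short steps, Python scripts to look and compute and a shell command to move; the robot and the scene stay as the last step left them, time stands still between calls to the robot, and variables do not carry over. Pictures are saved under pics/ and viewed, about 8 in all and at most 12, crops included, and the job is handed in when it is done.

```bash
mkdir -p pics; python3 - <<'E'
from rig import manip
import cv2,pickle,numpy as np
o=manip.observe(); print({k:np.round(v,3) for k,v in o.items()})
d={}
for n in ("side","top","wrist"):
    c=manip.camera(n); d[n]=c; cv2.imwrite(f"pics/{n}0.png",c["frame"]); print(n,{k:np.round(v,3).tolist() for k,v in c.items() if k!="frame"})
pickle.dump((o,d),open("s0.pkl","wb"))
E
```

```text
{'time': np.float64(0.0), 'q': array([-1.213,  0.616, -0.013,  1.425,  0.008,  1.103, -0.04 ]), 'joint_vel': array([-0.002, -0.002, -0.001,  0.002,  0.001, -0.002, -0.002]), 'joint_efforts': array([-1.0000e-03, -4.5894e+01,  2.0900e-01, -1.6574e+01, -6.1000e-02,
        2.1000e-02,  0.0000e+00]), 'eef_pos': array([0.243, 0.602, 0.404]), 'tcp_rot': array([-0.599, -3.084,  0.004]), 'ft_force': array([ 0.543, -0.251,  0.72 ]), 'wrist_torque': array([-0.004,  0.073,  0.003]), 'opening': np.float64(0.998)}
side {'K': [[431.269, 0.0, 280.484], [0.0, 431.269, 209.067], [0.0, 0.0, 1.0]], 'R': [[-0.978, -0.21, -0.017], [-0.094, 0.507, -0.857], [0.188, -0.836, -0.515]], 't': [0.527, 0.145, 0.828]}
top {'K': [[431.226, 0.0, 283.699], [0.0, 431.226, 207.755], [0.0, 0.0, 1.0]], 'R': [[-0.0, -1.0, 0.002], [-0.975, -0.0, -0.221], [0.221, -0.002, -0.975]], 't': [-0.003, 0.573, 1.046]}
wrist {'K': [[325.192, 0.0, 279.581], [0.0, 325.192, 211.686], [0.0, 0.0, 1.0]], 'hand_eye': [[-0.0, -0.968, -0.251, 0.071], [1.0, -0.0, 0.0, -0.0], [-0.001, -0.251, 0.968, 0.021], [0.0, 0.0, 0.0, 1.0]]}
```

View pics/top0.png

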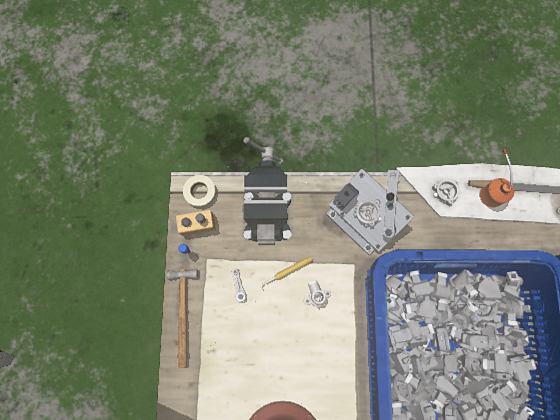

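View pics/side0.png

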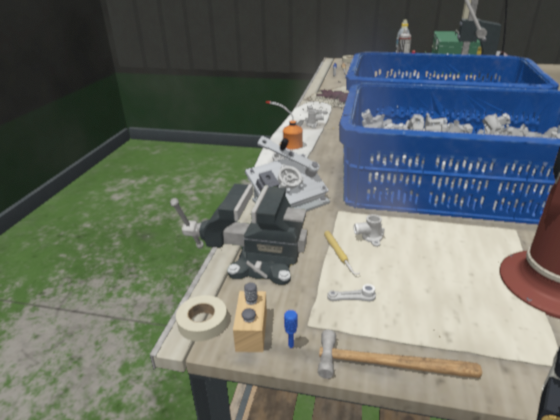

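```bash
python3 - <<'E'
import cv2,numpy as np
t=cv2.imread("pics/top0.png");s=cv2.imread("pics/side0.png")
f=lambda i,x,y,w,h:cv2.resize(i[y:y+h,x:x+w],(400,300),interpolation=cv2.INTER_CUBIC)
cv2.imwrite("pics/crop1.png",np.vstack([np.hstack([f(t,310,160,120,90),f(t,165,195,60,45)]),np.hstack([f(s,235,130,108,81),f(s,220,270,100,75)])]))
E
```

```text
(no output)
```

View pics/crop1.png

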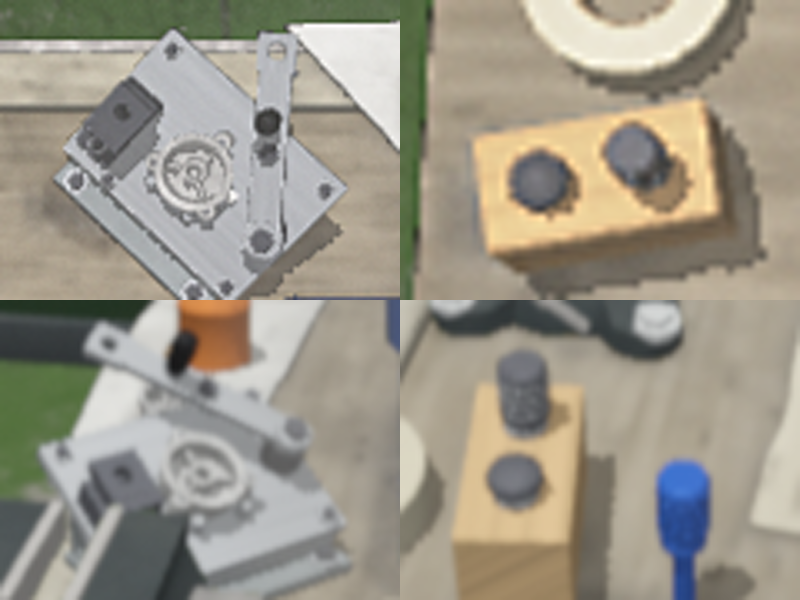

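```bash
cat > h.py <<'E'
import numpy as np,pickle,cv2
from scipy.optimize import least_squares
from scipy.spatial.transform import Rotation as Rn
o0,d0=pickle.load(open('s0.pkl','rb'))
def proj(n,X):
    c=d0[n]; p=c['K']@(c['R']@np.asarray(X)+c['t']); return p[:2]/p[2]
def ray(n,u,v):
    c=d0[n]; R=np.array(c['R']); return -R.T@c['t'], R.T@np.linalg.inv(c['K'])@[u,v,1]
def plane(n,u,v,z):
    c,r=ray(n,u,v); return c+r*(z-c[2])/r[2]
def tri(a,b):
    f=lambda X:np.r_[proj('top',X)-a,proj('side',X)-b]
    s=least_squares(f,[.6,0,.1]); return s.x,s.fun
def wpix(c,o,X):   # world point -> wrist pixel
    H=np.array(c['hand_eye']);R=Rn.from_rotvec(o['tcp_rot']).as_matrix()
    p=H[:3,:3].T@(R.T@(np.asarray(X)-o['eef_pos'])-H[:3,3])
    th=np.arctan2(np.hypot(p[0],p[1]),p[2]);K=c['K']
    return K[:2,2]+K[0,0]*th*p[:2]/np.hypot(p[0],p[1])
def wray(c,o,u,v):
    H=np.array(c['hand_eye']);R=Rn.from_rotvec(o['tcp_rot']).as_matrix();K=c['K']
    d=np.array([u,v])-K[:2,2];r=np.hypot(*d);th=r/K[0,0]
    p=np.r_[np.sin(th)*d/r,np.cos(th)]
    return R@H[:3,3]+o['eef_pos'],R@H[:3,:3]@p
def wplane(c,o,u,v,z):
    a,r=wray(c,o,u,v);return a+r*(z-a[2])/r[2]
def face(p): # p: ox,oy,yaw(of face y axis)
    y=np.array([np.cos(p[2]),np.sin(p[2]),0]);h=np.array([y[1],-y[0],0])
    z=np.cos(np.pi/6)*np.array([0,0,1])-.5*h;x=np.cross(y,z)
    return np.array([p[0],p[1],.059]),np.c_[x,y,z]
def pt(p,v): o,R=face(p);return o+R@np.array(v)
def strap(p,r,q,h): return pt(p,[r*np.sin(q),-.07+r*np.cos(q),h])
E
cat > a.py <<'E'
from h import *
def res(p):
    f=lambda X,t,s=None:np.r_[proj('top',X)-t]if s is None else np.r_[proj('top',X)-t,proj('side',X)-s]
    return np.r_[f(pt(p,[0,.07,.044]),[346.6,192.4],[268.8,175.1]),f(strap(p,.14,p[3],.032),[393,173.5],[264.7,142.2]),
      f(strap(p,.092,p[3],.072),[390.4,195.5]),.5*f(pt(p,[0,-.07,.037]),[388.6,232],[314,166])]
s=least_squares(res,[.55,-.2,.8,.9]);np.save('f.npy',s.x)
print(s.x,np.round(s.fun,1))
print('fork',pt(s.x,[0,.07,.044]),'knobtop',strap(s.x,.092,s.x[3],.072))
print(face(s.x)[1])
print('long pin top',tri([200.5,216.5],[250.3,289]),plane('top',200.5,216.5,.085),'short',plane('top',186,222,.062))
print('blk corners',[plane('top',165+a*.15,195+b*.15,.05)[:2].round(3) for a,b in((73,140),(303,97),(322,214),(92,252))])
print('vise',tri([267,205],[275,193]))
E
python3 a.py
```

```text
[ 0.57003311 -0.22881275  0.79306409  0.88368522] [ 0.8  0.7 -1.1  1.4  0.2  1.1 -1.2 -0.6 -0.4  0.7  0.4 -0.5 -0.2 -1.1]
fork [ 0.60347454 -0.16350065  0.09710512] knobtop [ 0.5800995  -0.255068    0.15691559]
[[ 0.6170488   0.70166543 -0.35625329]
 [-0.60766008  0.71250658  0.35083271]
 [ 0.5         0.          0.8660254 ]]
long pin top (array([0.54550039, 0.20699047, 0.07662572]), array([ 0.08622179,  0.73524135, -0.47519847, -0.10709304])) [0.5456808  0.20566037 0.085     ] short [0.53602295 0.24661298 0.062     ]
blk corners [array([0.554, 0.276]), array([0.571, 0.187]), array([0.525, 0.178]), array([0.51 , 0.266])]
vise (array([0.54594085, 0.03452573, 0.16698403]), array([ 0.50843938,  4.33174568, -3.4581895 , -0.77954922]))
```

View pics/wrist0.png

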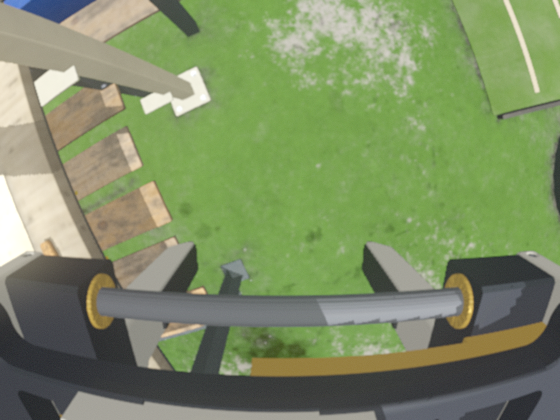

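```bash
cat > go.py <<'E'
import sys
from h import *
from rig import manip
def tool(yv,zv):
    z=np.array(zv,float);z/=np.linalg.norm(z);y=np.array(yv,float);y-=z*(y@z);y/=np.linalg.norm(y)
    return np.c_[np.cross(y,z),y,z]
def rows(gp,R,op,step=6.0,n=5,ang=10.4):
    """suggest rows bringing grasp point to gp with rotation R"""
    o=manip.observe();P=o['eef_pos'].copy();Q=Rn.from_rotvec(o['tcp_rot']);T=np.array(gp)-.167*R[:,2];D=Rn.from_matrix(R)
    print('t %.2f F %s open %.2f'%(o['time'],o['ft_force'].round(1),o['opening']*9.3),'q',o['q'].round(2))
    g=P+.167*Q.as_matrix()[:,2];print('err mm (world)',((gp-g)*1e3).round(1),'tool',(Q.inv().apply(gp-g)*1e3).round(1),'rot',np.rad2deg((Q.inv()*D).as_rotvec()).round(1))
    out=[]
    for i in range(n):
        dp=T-P;rv=(Q.inv()*D).as_rotvec();N=max(1,np.ceil(np.linalg.norm(dp)*100/step),np.ceil(np.rad2deg(np.linalg.norm(rv))/ang))
        a=np.rad2deg(rv/N).round(1);s=(Q.inv().apply(dp/N)*100).round(2)
        out.append([*map(float,a),*map(float,s),op]);P=P+Q.apply(s/100);Q=Q*Rn.from_rotvec(np.deg2rad(a))
        if N==1:break
    print(str([out]).replace(' ',''),'left %.0f mm'%(1e3*np.linalg.norm(T-P)))
F=np.load('f.npy') 
Rf=lambda:tool(face(F)[1][:,0],-face(F)[1][:,2])
Rb=tool([.98,.18,0],[0,0,-1])
E
python3 -c "
from go import *
rows([.545,.207,.2],Rb,9.3)"
```

```text
t 0.15 F [ 0.2 -0.1 -0.1] open 9.28 q [-1.21  0.62 -0.01  1.42  0.01  1.1  -0.04]
err mm (world) [ 301.8 -395.2  -36.8] tool [-427.9 -253.3   37.3] rot [-0.1  0.1 57.6]
[[[-0.0,0.0,6.4,-4.75,-2.82,0.41,9.3],[-0.0,0.0,6.4,-5.04,-2.27,0.42,9.3],[-0.0,0.0,6.4,-5.26,-1.7,0.41,9.3],[-0.0,0.0,6.4,-5.42,-1.1,0.42,9.3],[-0.0,0.0,6.4,-5.5,-0.49,0.41,9.3]]] left 222 mm
```

```bash
python3 -m creep '[[[0,0,6.4,-4.75,-2.8,0.4,9.3],[0,0,6.4,-5.0,-2.3,0.4,9.3],[0,0,6.4,-5.3,-1.7,0.4,9.3],[0,0,6.4,-5.4,-1.1,0.4,9.3],[0,0,6.4,-5.5,-0.5,0.4,9.3]]]' 30; python3 -c "
from go import *
rows([.545,.207,.2],Rb,9.3)"
```

```text
time: 0.78
eef_pos: [0.4096, 0.3805, 0.3808]
tcp_rot: [-1.432, -2.791, 0.003]
ft_force: [1.7, 1.0, -0.8]
opening: 0.999
t 0.78 F [ 1.7  1.  -0.8] open 9.29 q [-0.88  0.5   0.14  1.73 -0.09  0.92 -0.08]
err mm (world) [ 136.2 -173.5  -13.8] tool [-220.4    9.5   13.1] rot [-0.3 -0.1 25.3]
[[[-0.1,-0.0,6.3,-5.5,0.22,0.33,9.3],[-0.1,-0.0,6.3,-5.44,0.82,0.33,9.3],[-0.0,-0.1,6.3,-5.32,1.41,0.33,9.3],[-0.1,-0.0,6.4,-5.13,1.99,0.34,9.3]]] left 0 mm
```

```bash
python3 -m creep '[[[0,0,6.3,-5.5,0.2,0.3,9.3],[0,0,6.3,-5.4,0.8,0.3,9.3],[0,0,6.3,-5.3,1.4,0.3,9.3],[0,0,6.4,-5.1,2,0.3,9.3],[0,0,0,0,0,0,9.3]]]'; python3 - <<'E'
from go import *
rows([.545,.207,.2],Rb,9.3)
o=manip.observe();c=manip.camera('wrist');pickle.dump((o,c),open('w1.pkl','wb'));cv2.imwrite('pics/w1.png',c['frame'])
print(wpix(c,o,[.545,.207,.085]),wpix(c,o,[.536,.2466,.062]))
E
```

```text
time: 1.4
eef_pos: [0.549, 0.1952, 0.3669]
tcp_rot: [-2.04, -2.388, 0.009]
ft_force: [-0.1, -0.5, -1.0]
opening: 0.998
t 1.40 F [-0.1 -0.5 -1. ] open 9.28 q [-0.56  0.56  0.28  1.68 -0.18  0.93 -0.05]
err mm (world) [-3.3 12.4  0.1] tool [12.8 -1.3 -0.1] rot [-0.3  0.2 -1.4]
[[[-0.3,0.2,-1.4,1.22,-0.21,-0.01,9.3]]] left 0 mm
[280.06995345 198.59940179] [277.06636075 147.42877937]
```

View pics/w1.png

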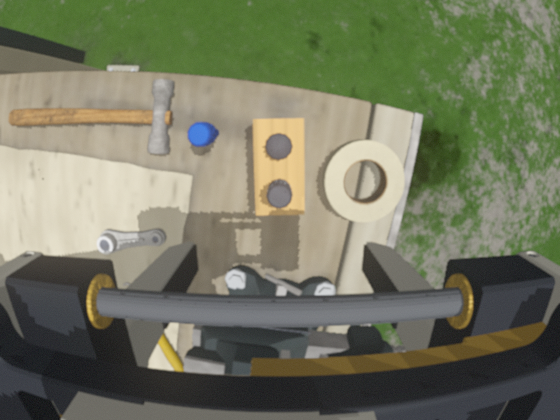

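```bash
python3 - <<'E'
from go import *
rows(strap(F,.092,F[3],.22),Rf(),5,step=5.8)
E
```

```text
t 1.45 F [-0.2  0.7 -0. ] open 9.26 q [-0.56  0.56  0.28  1.68 -0.18  0.93 -0.05]
err mm (world) [ -19.2 -401.2   85.3] tool [-392.9  -84.3  -84.7] rot [-28.1 -13.9  52.6]
[[[-4.0,-2.0,7.5,-4.65,-1.92,-0.89,5],[-4.0,-2.0,7.5,-4.89,-1.23,-0.83,5],[-4.0,-2.0,7.5,-5.03,-0.53,-0.72,5],[-4.0,-2.0,7.5,-5.07,0.18,-0.55,5],[-4.0,-2.0,7.6,-5.02,0.87,-0.34,5]]] left 102 mm
```

```bash
python3 -m creep '[[[-4,-2,7.5,-4.6,-1.9,-1.2,5],[-4,-2,7.5,-4.9,-1.2,-1,5],[-4,-2,7.5,-5,-0.5,-0.7,5],[-4,-2,7.5,-5,0.2,-0.5,5],[-4,-2,7.6,-5,0.9,-0.3,5]]]'; python3 - <<'E'
from go import *
rows(strap(F,.092,F[3],.14),Rf(),5,step=5.8)
E
```

```text
time: 2.08
eef_pos: [0.4899, -0.0377, 0.4137]
tcp_rot: [2.392, 1.428, 0.219]
ft_force: [-1.0, -0.4, -0.1]
opening: 0.55
t 2.08 F [-1.  -0.4 -0.1] open 5.11 q [-0.51  0.36  0.66  1.99 -0.05  0.53 -0.37]
err mm (world) [  15.2 -157.9  -42.9] tool [-129.    65.1   78.1] rot [-7.9 -4.6 15.3]
[[[-2.6,-1.5,5.1,-3.76,1.47,2.67,5],[-2.7,-1.6,5.1,-3.54,1.67,2.84,5],[-2.6,-1.5,5.1,-3.3,1.85,3.03,5]]] left 0 mm
```

```bash
python3 -m creep '[[[-2.6,-1.5,5.1,-3.8,1.5,2.2,5],[-2.6,-1.5,5.1,-3.6,1.7,2.4,5],[-2.6,-1.5,5.1,-3.3,1.8,2.6,5],[0,0,0,0,0,0,5]]]'; python3 - <<'E'
from go import *
rows(strap(F,.092,F[3],.10),Rf(),4,step=5.8)
o=manip.observe();c=manip.camera('wrist');pickle.dump((o,c),open('w2.pkl','wb'));cv2.imwrite('pics/w2.png',c['frame'])
for X in (strap(F,.092,F[3],.072),strap(F,.14,F[3],.032),pt(F,[0,.07,.044]),pt(F,[0,-.07,.037])):print(wpix(c,o,X).round())
E
```

```text
time: 2.58
eef_pos: [0.4915, -0.168, 0.372]
tcp_rot: [2.443, 1.023, 0.287]
ft_force: [-0.5, 0.8, 0.3]
opening: 0.538
t 2.58 F [-0.5  0.8  0.3] open 5.00 q [-0.23  0.45  0.64  2.03 -0.16  0.26 -0.33]
err mm (world) [ 18.1 -19.9 -46.1] tool [-2.   0.2 53.3] rot [-0.  -0.6 -0.1]
[[[-0.0,-0.6,-0.1,-0.03,0.01,5.33,4]]] left 0 mm
[282. 227.]
[326. 178.]
[192. 118.]
[203. 277.]
```

View pics/w2.png

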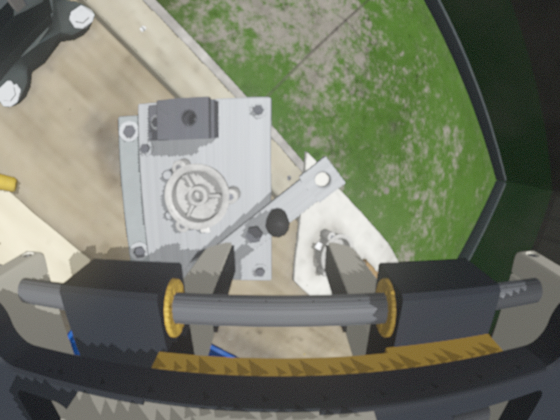

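```bash
python3 -m creep '[[[0,-0.6,0,0,0,5,4],[0,0,0,0,0,2.5,4],[0,0,0,0,0,1.8,4]]]'; python3 - <<'E'
from go import *
rows(strap(F,.092,F[3],.059),Rf(),4,step=5.8)
E
```

```text
time: 3.0
eef_pos: [0.5309, -0.1891, 0.2912]
tcp_rot: [2.436, 1.046, 0.292]
ft_force: [1.1, -0.8, 0.4]
opening: 0.427
t 3.00 F [ 1.1 -0.8  0.4] open 3.98 q [-0.05  0.61  0.45  2.   -0.22  0.11 -0.28]
err mm (world) [ -7.6 -14.4  -0.7] tool [-15.7   3.5   2.7] rot [-0.1 -1.1  0.8]
[[[-0.1,-1.1,0.8,-1.25,0.32,0.27,4]]] left 0 mm
```

```bash
python3 -m creep '[[[0,-1.1,0.8,-1.2,0.3,0.3,4],[0,0,0,0,0,0,4]]]'; python3 - <<'E'
from go import *
rows(strap(F,.092,F[3],.059),Rf(),4,step=5.8)
E
```

```text
time: 3.25
eef_pos: [0.5259, -0.1993, 0.2896]
tcp_rot: [2.442, 1.025, 0.272]
ft_force: [0.4, 0.0, 0.5]
opening: 0.43
t 3.25 F [0.4 0.  0.5] open 4.00 q [-0.04  0.62  0.46  2.   -0.22  0.11 -0.28]
err mm (world) [-0.3 -2.2  1. ] tool [-1.8  1.6 -0.2] rot [-0.2 -0.   0.1]
[[[-0.2,-0.0,0.1,-0.17,0.1,-0.02,4]]] left 0 mm
```

```bash
python3 -m creep '[[[0,0,0,-0.2,0.1,0,0],[0,0,0,0,0,0,0],[0,0,0,0,0,0,0],[0,0,0,0,0,0,0]]]' 20; python3 -m creep '[[[0,0,0,0,0,0,0],[0,0,0,0.6,-0.6,0,0],[0,0,0,0.6,-0.6,0,0]]]'; python3 - <<'E'
from go import *
rows(strap(F,.092,.70,.059),Rf(),0,step=5.8)
E
```

```text
time: 3.75
eef_pos: [0.5241, -0.2001, 0.2911]
tcp_rot: [2.444, 1.027, 0.273]
ft_force: [2.0, -1.8, -2.5]
opening: 0.189
time: 4.12
eef_pos: [0.5256, -0.1866, 0.2862]
tcp_rot: [2.438, 1.021, 0.274]
ft_force: [0.8, -4.6, -2.5]
opening: 0.189
t 4.12 F [ 0.8 -4.6 -2.5] open 1.76 q [-0.08  0.62  0.48  2.01 -0.23  0.09 -0.29]
err mm (world) [ 0.6  1.5 -2. ] tool [ 1.5 -1.6  1.4] rot [0.1 0.  0. ]
[[[0.1,0.0,0.0,0.14,-0.13,0.14,0]]] left 0 mm
```

Gripped at 17.6 mm (the knob) and the strap follows.

```bash
python3 -m creep '[[[0,0,0,0.6,-0.8,0.1,0],[0,0,0,0.5,-0.7,0,0],[0,0,0,0.4,-0.75,0,0],[0,0,0,0.4,-0.8,0,0]]]'; python3 - <<'E'
from go import *
rows(strap(F,.092,.28,.059),Rf(),0,step=1.2)
E
```

```text
time: 4.62
eef_pos: [0.5221, -0.1532, 0.271]
tcp_rot: [2.43, 1.021, 0.281]
ft_force: [0.7, -4.4, -0.2]
opening: 0.188
t 4.62 F [ 0.7 -4.4 -0.2] open 1.75 q [-0.16  0.65  0.5   2.06 -0.26  0.04 -0.33]
err mm (world) [-5.4  2.1 -4.5] tool [-2.3 -6.9  1.1] rot [ 0.6 -0.2  0.1]
[[[0.6,-0.2,0.1,-0.18,-0.51,0.12,0]]] left 0 mm
```

```bash
python3 - <<'E'
from go import *
Rt=Rf()@Rn.from_euler('y',-8,degrees=True).as_matrix()
rows(strap(F,.092,.22,.061),Rt,0,step=1,ang=3.5)
E
```

```text
t 4.62 F [ 0.7 -4.4 -0.2] open 1.75 q [-0.16  0.65  0.5   2.06 -0.26  0.04 -0.33]
err mm (world) [-8.5  7.  -5.4] tool [ -0.9 -12.2  -0.9] rot [ 0.6 -8.2  0. ]
[[[0.2,-2.7,0.0,0.76,-0.35,0.03,0],[0.2,-2.7,0.0,0.76,-0.35,-0.01,0],[0.2,-2.8,0.0,0.76,-0.34,-0.04,0]]] left 0 mm
```

```bash
python3 -m creep '[[[0.2,-2.7,0,0.76,-0.4,0,0],[0.2,-2.7,0,0.76,-0.4,0,0],[0.2,-2.8,0,0.76,-0.4,0,0]]]'; python3 - <<'E'
from go import *
Rt=Rf()@Rn.from_euler('y',-8,degrees=True).as_matrix()
rows(strap(F,.092,.0,.061),Rt,0,step=1,ang=3.5)
E
```

```text
time: 5.0
eef_pos: [0.5342, -0.1267, 0.2633]
tcp_rot: [2.416, 0.964, 0.107]
ft_force: [6.8, -6.4, -10.2]
opening: 0.191
t 5.00 F [  6.8  -6.4 -10.2] open 1.78 q [-0.37  0.74  0.73  2.02 -0.29  0.17 -0.41]
err mm (world) [-14.    9.7  -8.6] tool [ -3.  -18.8  -0.6] rot [ 0.3 -0.2  0.2]
[[[0.1,-0.1,0.1,-0.12,-0.9,-0.03,0],[0.2,-0.1,0.1,-0.12,-0.9,-0.03,0]]] left 0 mm
```

```bash
python3 -m creep '[[[0,0,0,0,-0.8,0,0],[0,0,0,0,-0.8,0,0],[0,0,0,0,-0.5,0,0],[0,0,0,0,-0.4,0,0]]]'; python3 - <<'E'
from go import *
Rt=Rf()@Rn.from_euler('y',-8,degrees=True).as_matrix()
rows(strap(F,.092,.0,.061),Rt,0,step=1,ang=3.5)
E
```

```text
time: 5.5
eef_pos: [0.5216, -0.1102, 0.2515]
tcp_rot: [2.404, 0.966, 0.124]
ft_force: [8.7, -10.7, -1.3]
opening: 0.189
t 5.50 F [  8.7 -10.7  -1.3] open 1.76 q [-0.4   0.75  0.72  2.07 -0.31  0.11 -0.42]
err mm (world) [-3.9 -6.4  2.2] tool [-7.4  2.6 -0.1] rot [ 1.1 -0.7  0.2]
[[[1.1,-0.7,0.2,-0.53,0.57,-0.0,0]]] left 0 mm
```

```bash
python3 -m creep '[[[0,0,0,-0.1,-0.4,0,0],[0,0,0,0,-0.4,0,0]]]'; python3 - <<'E'
from go import *
Rt=Rf()@Rn.from_euler('y',-8,degrees=True).as_matrix()
rows(strap(F,.092,.0,.061),Rt,0,step=1,ang=3.5)
E
```

```text
time: 5.75
eef_pos: [0.5193, -0.1094, 0.2503]
tcp_rot: [2.394, 0.957, 0.14]
ft_force: [6.0, -7.6, -0.8]
opening: 0.187
t 5.75 F [ 6.  -7.6 -0.8] open 1.74 q [-0.4   0.75  0.72  2.09 -0.31  0.08 -0.42]
err mm (world) [-3.9 -6.4  2.2] tool [-7.3  2.6 -0.1] rot [ 1.9 -1.1 -0.1]
[[[1.9,-1.1,-0.1,-0.43,0.83,0.01,0]]] left 0 mm
```

```bash
python3 -m creep '[[[0,0,0,0,0,0,4],[0,0,0,0,0,0,4],[0,0,0,0,0,0,4],[0,0,0,0,0,-2,4],[0,0,0,0,0,-4,4]]]'; python3 -m creep '[[[0,0,0,0,0,-5,4],[0,0,0,0,0,-2,4],[0,0,0,0,0,0,4]]]'; python3 - <<'E'
from go import *
rows(pt(F,[0,.07,.15]),Rf(),4)
o=manip.observe();c=manip.camera('wrist');pickle.dump((o,c),open('w3.pkl','wb'));cv2.imwrite('pics/w3.png',cv2.resize(c['frame'][40:340,80:480],(800,600)))
for X in (strap(F,.092,0,.072),strap(F,.14,0,.032),pt(F,[0,.07,.044]),pt(F,[0,-.07,.037])):print(((wpix(c,o,X)-[80,40])*2).round())
E
```

```text
time: 6.38
eef_pos: [0.4972, -0.0819, 0.2982]
tcp_rot: [2.411, 0.952, 0.123]
ft_force: [0.4, -0.0, -0.3]
opening: 0.429
time: 6.75
eef_pos: [0.4757, -0.0478, 0.3592]
tcp_rot: [2.416, 0.955, 0.122]
ft_force: [0.1, 1.1, -0.3]
opening: 0.429
t 6.75 F [ 0.1  1.1 -0.3] open 3.99 q [-0.77  0.59  1.06  2.1  -0.25  0.36 -0.49]
err mm (world) [ 44.9  -4.  -27.8] tool [33.8 15.6 37.6] rot [ 0.7  7.4 -0.3]
[[[0.7,7.4,-0.3,1.24,1.76,3.9,4]]] left 0 mm
[438. 350.]
[433. 221.]
[435. 226.]
[430. 483.]
```

View pics/w3.png

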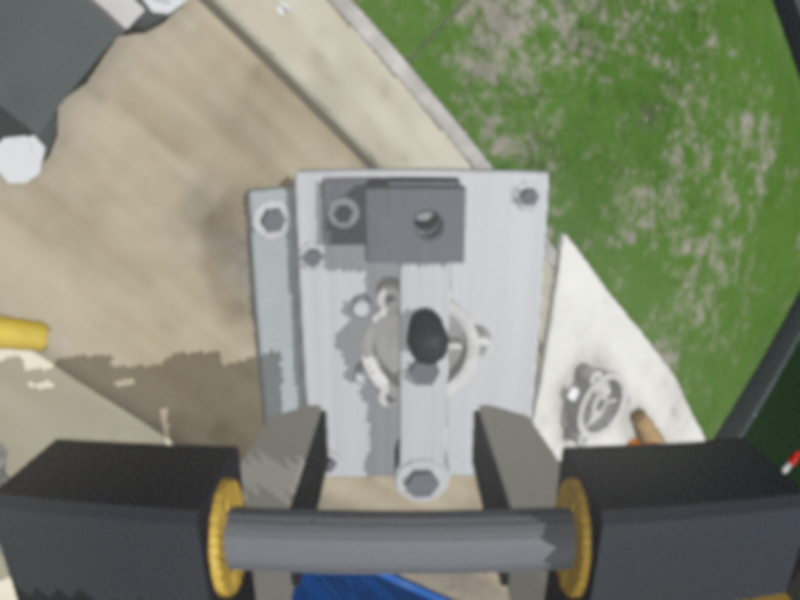

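```bash
python3 - <<'E'
from go import *
o,c=pickle.load(open('w1.pkl','rb'));print('pin',wplane(c,o,279.5,196,.085))
f=c['frame'][170:225,245:315];g=cv2.cvtColor(f,cv2.COLOR_BGR2HSV);m=((g[...,1]<70)&(g[...,2]<110)).astype(np.uint8)
n,l,s,ce=cv2.connectedComponentsWithStats(m);print(s.tolist(),(ce+[245,170]).round(1).tolist())
o,c=pickle.load(open('w2.pkl','rb'));print('fork w2',wplane(c,o,190,118,.0971))
o,c=pickle.load(open('w3.pkl','rb'));print('fork w3',wplane(c,o,294.5,151,.0971),pt(F,[0,.07,.044]))
print(face(F)[1].T@(wplane(c,o,294.5,151,.0971)-pt(F,[0,.07,.044])))
rows([.54,.10,.27],Rb,4)
E
```

```text
pin [0.54419755 0.20907958 0.085     ]
[[0, 0, 70, 55, 3835], [28, 12, 6, 4, 12], [24, 17, 2, 3, 3]] [[279.5, 197.0], [275.1, 183.3], [269.7, 188.0]]
fork w2 [ 0.60239598 -0.16194019  0.0971    ]
fork w3 [ 0.60278157 -0.15978096  0.0971    ] [ 0.60347454 -0.16350065  0.09710512]
[-0.00269046  0.00216406  0.00154743]
t 6.80 F [-0.4 -1.1 -1.1] open 4.01 q [-0.77  0.6   1.06  2.1  -0.25  0.36 -0.49]
err mm (world) [ 19.4 222.7  53.9] tool [ 155.   -95.9 -140.2] rot [ 24.8  21.3 -55.8]
[[[3.5,3.0,-8.0,1.95,-0.15,-1.65,4],[3.5,3.1,-8.0,2.05,0.03,-1.54,4],[3.6,3.1,-8.0,2.11,0.23,-1.44,4],[3.5,3.0,-7.9,2.14,0.43,-1.35,4],[3.6,3.1,-8.0,2.13,0.65,-1.27,4]]] left 51 mm
```

```bash
python3 -m creep '[[[3.5,3,-8,2,-0.2,-2.2,4],[3.5,3.1,-8,2.1,0,-2,4],[3.5,3.1,-8,2.1,0.2,-1.5,4],[3.5,3.1,-8,2.1,0.4,-1.3,4],[3.5,3.1,-8,2.1,0.6,-1.2,4]]]'; python3 - <<'E'
from go import *
rows([.545,.208,.22],Rb,4.5)
E
```

```text
time: 7.42
eef_pos: [0.5163, 0.0629, 0.4171]
tcp_rot: [2.204, 2.035, 0.024]
ft_force: [1.6, 0.6, -0.4]
opening: 0.428
t 7.42 F [ 1.6  0.6 -0.4] open 3.98 q [-0.63  0.44  0.64  1.83 -0.21  0.86  0.  ]
err mm (world) [ 10.8 160.5 -31.8] tool [163.   -4.8  17.8] rot [  5.9   5.6 -14.9]
[[[2.0,1.9,-5.0,4.97,0.47,0.65,4.5],[2.0,1.9,-5.0,4.88,0.93,0.79,4.5],[1.9,1.8,-4.9,4.75,1.38,0.9,4.5]]] left 0 mm
```

```bash
python3 -m creep '[[[2,1.9,-5,5,0.5,0.2,4.5],[2,1.9,-5,4.9,0.9,0.8,4.5],[1.9,1.8,-4.9,4.75,1.4,1,4.5],[0,0,0,0,0,0,4.5]]]'; python3 - <<'E'
from go import *
rows([.545,.208,.13],Rb,4.5)
E
```

```text
time: 7.92
eef_pos: [0.5469, 0.2104, 0.3857]
tcp_rot: [-2.002, -2.408, 0.003]
ft_force: [-0.1, -0.9, -0.5]
opening: 0.483
t 7.92 F [-0.1 -0.9 -0.5] open 4.49 q [-0.69  0.57  0.47  1.65 -0.3   1.    0.06]
err mm (world) [ -0.3  -3.3 -88.7] tool [-3.8 -0.2 88.7] rot [-0.5 -0.4  0.1]
[[[-0.2,-0.2,0.1,-0.13,-0.08,4.44,4.5],[-0.3,-0.2,0.0,-0.12,-0.09,4.43,4.5]]] left 0 mm
```

```bash
python3 -m creep '[[[-0.3,-0.2,0,-0.1,-0.1,4.4,4.5],[-0.3,-0.2,0,-0.1,-0.1,4.4,4.5],[0,0,0,0,0,2,4.5],[0,0,0,0,0,1.5,4.5],[0,0,0,0,0,1.2,4.5]]]'; python3 - <<'E'
from go import *
rows([.545,.208,.076],Rb,4.5)
E
```

```text
time: 8.55
eef_pos: [0.5462, 0.2008, 0.2443]
tcp_rot: [2.021, 2.401, -0.003]
ft_force: [0.6, 0.2, 0.0]
opening: 0.479
t 8.55 F [0.6 0.2 0. ] open 4.46 q [-0.63  0.74  0.39  1.8  -0.41  0.69  0.16]
err mm (world) [-1.4  7.6 -1.3] tool [ 7.8 -0.   1.3] rot [ 0.   0.2 -0.6]
[[[0.0,0.2,-0.6,0.73,0.0,0.13,4.5]]] left 0 mm
```

```bash
python3 -m creep '[[[0,0.2,-0.6,0.7,0,0.1,4.5],[0,0,0,0,0,0,4.5]]]';  python3 -m creep '[[[0,0,0,0,0,0,0],[0,0,0,0,0,0,0],[0,0,0,0,0,0,0],[0,0,0,0,0,0,0]]]' 30; python3 - <<'E'
from go import *
rows([.545,.208,.15],Rb,0,step=4)
E
```

```text
time: 8.8
eef_pos: [0.5452, 0.2077, 0.2431]
tcp_rot: [-2.011, -2.413, -0.001]
ft_force: [0.0, -0.6, 0.3]
opening: 0.486
time: 9.3
eef_pos: [0.5456, 0.2081, 0.245]
tcp_rot: [2.009, 2.414, 0.006]
ft_force: [0.5, -0.5, -1.0]
opening: 0.229
t 9.30 F [ 0.5 -0.5 -1. ] open 2.13 q [-0.64  0.74  0.38  1.79 -0.41  0.69  0.16]
err mm (world) [-1.1 -0.5 72. ] tool [ -0.2  -0.9 -72. ] rot [ 0.2 -0.1  0. ]
[[[0.1,-0.0,0.0,0.0,-0.02,-3.6,0],[0.1,-0.1,0.0,0.01,-0.02,-3.6,0]]] left 0 mm
```

```bash
python3 -m creep '[[[0,0,0,0,0,-1.5,0],[0,0,0,0,0,-3,0],[0,0,0,0,0,-5,0],[0,0,0,0,0,-5.5,0],[0,0,0,0,0,-5.5,0]]]' 45; python3 - <<'E'
from go import *
F[:2]+=[-.0005,.002]; np.save('f.npy',F)
rows(pt(F,[0,.07,.22]),Rf(),0,step=5.8)
E
```

```text
time: 9.93
eef_pos: [0.544, 0.2076, 0.455]
tcp_rot: [-2.01, -2.411, 0.005]
ft_force: [0.5, -0.1, 0.1]
opening: 0.225
t 9.93 F [ 0.5 -0.1  0.1] open 2.10 q [-0.72  0.5   0.51  1.56 -0.26  1.15  0.03]
err mm (world) [  -3.  -307.1  -38.5] tool [-301.5  -58.1   38.9] rot [-27.8 -14.2  53.7]
[[[-4.6,-2.4,8.9,-3.89,-1.78,1.02,0],[-4.6,-2.4,9.0,-4.08,-1.24,1.07,0],[-4.7,-2.4,9.0,-4.18,-0.68,1.17,0],[-4.6,-2.3,8.9,-4.19,-0.12,1.31,0],[-4.7,-2.4,9.0,-4.12,0.41,1.48,0]]] left 44 mm
```

```bash
python3 -m creep '[[[-4.6,-2.4,8.9,-3.9,-1.8,0.4,0],[-4.6,-2.4,9,-4.1,-1.2,0.6,0],[-4.7,-2.4,9,-4.2,-0.7,0.9,0],[-4.6,-2.4,8.9,-4.2,-0.1,1,0],[-4.7,-2.4,9,-4.1,0.4,1.2,0]]]'; python3 - <<'E'
from go import *
rows(pt(F,[0,.07,.15]),Rf(),0,step=5)
E
```

```text
time: 10.55
eef_pos: [0.4877, -0.0032, 0.4325]
tcp_rot: [2.422, 1.221, 0.273]
ft_force: [0.4, -0.5, -0.3]
opening: 0.226
t 10.55 F [ 0.4 -0.5 -0.3] open 2.10 q [-0.81  0.4   0.96  1.99 -0.12  0.53 -0.5 ]
err mm (world) [ 18.9 -75.5 -94. ] tool [-48.3  11.9 111.4] rot [-3.5 -3.2  7.3]
[[[-1.2,-1.1,2.4,-1.28,0.07,3.73,0],[-1.2,-1.1,2.4,-1.2,0.05,3.76,0],[-1.1,-1.0,2.5,-1.13,0.01,3.79,0]]] left 0 mm
```

```bash
python3 -m creep '[[[-1.2,-1.1,2.4,-1.3,0.1,3.7,0],[-1.2,-1.1,2.4,-1.2,0.1,3.7,0],[-1.1,-1,2.5,-1.1,0,3.7,0],[0,0,0,0,0,0,0]]]'; python3 - <<'E'
from go import *
rows(pt(F,[0,.07,.15]),Rf(),0,step=5)
E
```

```text
time: 11.05
eef_pos: [0.504, -0.07, 0.3365]
tcp_rot: [2.446, 1.005, 0.279]
ft_force: [0.1, 0.3, -1.2]
opening: 0.224
t 11.05 F [ 0.1  0.3 -1.2] open 2.09 q [-0.52  0.56  0.78  2.08 -0.27  0.23 -0.44]
err mm (world) [ 1.6  4.5 -3.1] tool [ 4.2 -3.3  1.6] rot [ 0.1 -0.  -0.8]
[[[0.1,-0.0,-0.8,0.42,-0.31,0.16,0]]] left 0 mm
```

```bash
python3 -m creep '[[[0,0,-0.8,0.4,-0.3,0.2,0],[0,0,0,0,0,0,0]]]'; python3 - <<'E'
from go import *
rows(pt(F,[0,.07,.15]),Rf(),0,step=5)
o=manip.observe();c=manip.camera('wrist');pickle.dump((o,c),open('w4.pkl','wb'))
cv2.imwrite('pics/w4.png',cv2.resize(c['frame'][60:300,180:380],None,fx=2.5,fy=2.5,interpolation=cv2.INTER_CUBIC))
g=o['eef_pos'];z=Rn.from_rotvec(o['tcp_rot']).as_matrix()[:,2]
for X in (g+.235*z,g+.229*z,g+.195*z,pt(F,[0,.07,.044]),pt(F,[-.017,.053,.044])):print(((wpix(c,o,X)-[180,60])*2.5).round())
E
```

```text
time: 11.3
eef_pos: [0.5065, -0.0647, 0.3353]
tcp_rot: [2.437, 1.025, 0.28]
ft_force: [0.0, -0.6, -0.6]
opening: 0.226
t 11.30 F [ 0.  -0.6 -0.6] open 2.10 q [-0.53  0.56  0.78  2.08 -0.27  0.23 -0.44]
err mm (world) [-1.6 -1.2 -2. ] tool [-2.  -1.3  1.6] rot [ 0.2 -0.3  0.1]
[[[0.2,-0.3,0.1,-0.13,-0.08,0.16,0]]] left 0 mm
[254. 425.]
[254. 431.]
[255. 478.]
[249. 395.]
[197. 444.]
```

View pics/w4.png

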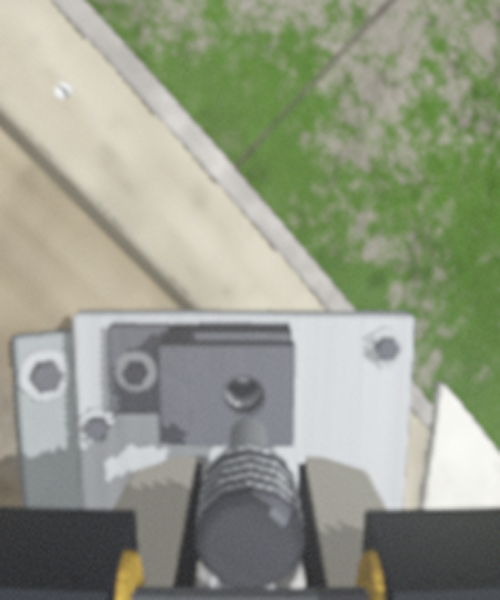

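```bash
python3 -m creep '[[[0.1,-0.2,0.1,-0.15,-0.1,1,0],[0,0,0,0,0,0.9,0],[0,0,0,0,0,0.9,0],[0,0,0,0,0,0.5,0],[0,0,0,0,0,0,0]]]'; python3 - <<'E'
from go import *
rows(pt(F,[0,.07,.114]),Rf(),0,step=5)
E
```

```text
time: 11.98
eef_pos: [0.5179, -0.077, 0.3053]
tcp_rot: [2.438, 1.023, 0.279]
ft_force: [-0.1, -0.0, -0.1]
opening: 0.229
t 11.97 F [-0.1 -0.  -0.1] open 2.13 q [-0.44  0.61  0.69  2.07 -0.29  0.16 -0.42]
err mm (world) [-0.  -1.5 -3.2] tool [-1.1 -0.7  3.3] rot [ 0.1 -0.2  0.1]
[[[0.1,-0.2,0.1,-0.05,-0.03,0.33,0]]] left 0 mm
```

```bash
python3 -m creep '[[[0.1,-0.2,0.1,-0.1,-0.05,0.2,0],[0,0,0,0,0,0,0]]]'; python3 - <<'E'
from go import *
rows(pt(F,[0,.07,.114]),Rf(),0,step=5)
o=manip.observe();c=manip.camera('wrist');pickle.dump((o,c),open('w5.pkl','wb'))
cv2.imwrite('pics/w5.png',cv2.resize(c['frame'][160:260,220:330],None,fx=6,fy=6,interpolation=cv2.INTER_CUBIC))
g=o['eef_pos'];z=Rn.from_rotvec(o['tcp_rot']).as_matrix()[:,2]
for X in (g+.235*z,g+.229*z,g+.195*z,pt(F,[0,.07,.044]),pt(F,[.017,.087,.044]),pt(F,[-.017,.087,.044])):print(((wpix(c,o,X)-[220,160])*6).round())
E
```

```text
time: 12.22
eef_pos: [0.5176, -0.0783, 0.3033]
tcp_rot: [2.44, 1.02, 0.274]
ft_force: [-0.4, 0.0, -0.8]
opening: 0.227
t 12.22 F [-0.4  0.  -0.8] open 2.11 q [-0.43  0.61  0.69  2.08 -0.29  0.16 -0.42]
err mm (world) [ 1.   0.1 -1. ] tool [0.7 0.1 1.1] rot [ 0.   0.  -0.1]
[[[0.0,0.0,-0.1,0.06,0.02,0.11,0]]] left 0 mm
[370. 419.]
[370. 435.]
[372. 546.]
[370. 405.]
[518. 263.]
[221. 263.]
```

View pics/w5.png

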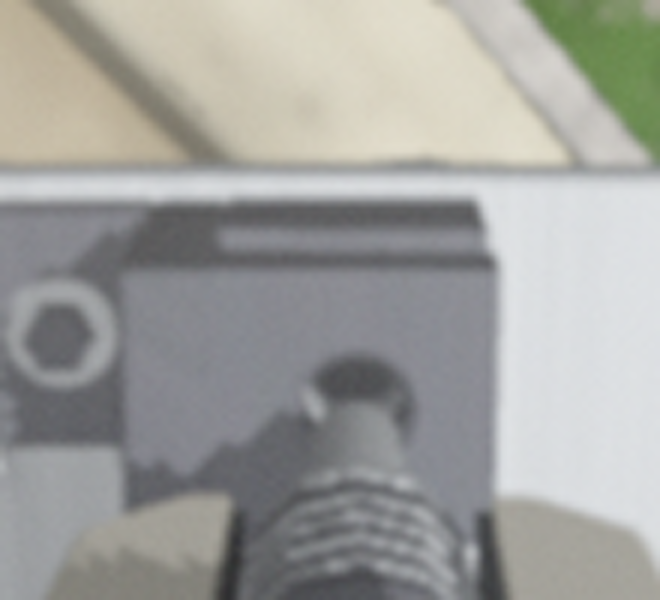

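```bash
python3 -m creep '[[[0,0,0,0.12,-0.02,0.3,0],[0,0,0,0,0,0.4,0],[0,0,0,0,0,0.4,0],[0,0,0,0,0,0,0]]]'; python3 - <<'E'
from go import *
rows(pt(F,[0,.07,.072]),Rf(),0,step=1)
E
```

```text
time: 12.78
eef_pos: [0.5227, -0.081, 0.2932]
tcp_rot: [2.44, 1.021, 0.275]
ft_force: [-0.8, -0.6, -1.1]
opening: 0.223
t 12.78 F [-0.8 -0.6 -1.1] open 2.08 q [-0.41  0.63  0.66  2.07 -0.3   0.14 -0.42]
err mm (world) [ 10.6 -12.  -27.4] tool [-1.1  0.1 31.7] rot [ 0.1 -0.  -0. ]
[[[0.0,-0.0,-0.0,-0.03,0.01,0.79,0],[0.0,-0.0,-0.0,-0.03,0.01,0.79,0],[0.0,-0.0,-0.0,-0.02,0.01,0.79,0],[0.1,-0.0,-0.0,-0.03,0.0,0.8,0]]] left 0 mm
```

```bash
python3 -m creep '[[[0,0,0,0,0,0.5,0],[0,0,0,0,0,0.5,0],[0,0,0,0,0,0.5,0],[0,0,0,0,0,0,0]]]'; python3 - <<'E'
from go import *
rows(pt(F,[0,.07,.072]),Rf(),0,step=1)
E
```

```text
time: 13.28
eef_pos: [0.5285, -0.0868, 0.2792]
tcp_rot: [2.44, 1.02, 0.275]
ft_force: [-0.1, 0.2, -0.3]
opening: 0.224
t 13.28 F [-0.1  0.2 -0.3] open 2.08 q [-0.37  0.65  0.62  2.06 -0.31  0.11 -0.41]
err mm (world) [  4.9  -6.2 -13.3] tool [-1.   0.1 15.4] rot [ 0.1 -0.  -0.1]
[[[0.0,-0.0,-0.0,-0.05,0.01,0.77,0],[0.1,-0.0,-0.1,-0.04,0.02,0.77,0]]] left 0 mm
```

```bash
python3 -m creep '[[[0,0,0,0,0,0.5,0],[0,0,0,0,0,0.5,0],[0,0,0,0,0,0.3,0],[0,0,0,0,0,0,0]]]'; python3 - <<'E'
from go import *
rows(pt(F,[0,.07,.072]),Rf(),0,step=1)
E
```

```text
time: 13.78
eef_pos: [0.5335, -0.0917, 0.2671]
tcp_rot: [2.44, 1.02, 0.275]
ft_force: [1.0, 0.5, -1.7]
opening: 0.223
t 13.78 F [ 1.   0.5 -1.7] open 2.08 q [-0.34  0.68  0.59  2.06 -0.31  0.09 -0.41]
err mm (world) [-0.1 -1.3 -1.2] tool [-1.   0.1  1.5] rot [ 0.1 -0.  -0. ]
[[[0.1,-0.0,-0.0,-0.1,0.02,0.15,0]]] left 0 mm
```

Push gently until the collar makes contact.

```bash
python3 -m creep '[[[0,0,0,0,0,0.2,0],[0,0,0,0,0,0.2,0],[0,0,0,0,0,0,0]]]'; python3 - <<'E'
from go import *
rows(pt(F,[0,.07,.072]),Rf(),0,step=1)
E
```

```text
time: 14.15
eef_pos: [0.5336, -0.0925, 0.2666]
tcp_rot: [2.442, 1.02, 0.279]
ft_force: [0.9, 0.0, -1.7]
opening: 0.229
t 14.15 F [ 0.9  0.  -1.7] open 2.13 q [-0.33  0.67  0.59  2.06 -0.31  0.08 -0.4 ]
err mm (world) [-0.5 -1.  -0.7] tool [-1.1 -0.1  0.8] rot [ 0.  -0.2 -0.2]
[[[0.0,-0.2,-0.2,-0.05,-0.0,0.08,0]]] left 0 mm
```

```bash
python3 -m creep '[[[0,0,0,0,0,0.5,0],[0,0,0,0,0,0.5,0]]]'; python3 - <<'E'
from go import *
rows(pt(F,[0,.07,.072]),Rf(),0,step=1)
E
```

```text
time: 14.4
eef_pos: [0.5338, -0.094, 0.2654]
tcp_rot: [2.447, 1.019, 0.288]
ft_force: [-30.2, 23.1, 56.5]
opening: 0.228
t 14.40 F [-30.2  23.1  56.5] open 2.12 q [-0.32  0.67  0.57  2.06 -0.31  0.08 -0.4 ]
err mm (world) [-1.3 -0.6  0.8] tool [-1.3 -0.  -1. ] rot [-0.1 -0.6 -0.4]
[[[-0.1,-0.6,-0.4,0.04,-0.04,-0.1,0]]] left 0 mm
```

```bash
python3 -m creep '[[[0,0,0,0,0,-0.05,0],[0,0,0,0,0,0,4],[0,0,0,0,0,0,4],[0,0,0,0,0,0,4]]]';python3 -m creep '[[[0,0,0,0,0,-1.5,4],[0,0,0,0,0,-3,4],[0,0,0,0,0,-4,4],[0,0,0,0,0,-2.5,4],[0,0,0,0,0,0,4]]]'; python3 - <<'E'
from go import *
o=manip.observe();c=manip.camera('wrist');pickle.dump((o,c),open('w6.pkl','wb'));s=manip.camera('side');t=manip.camera('top')
f=lambda i,x,y,w,h,W,H:cv2.resize(i[y:y+h,x:x+w],(W,H),interpolation=cv2.INTER_CUBIC)
cv2.imwrite('pics/w6.png',np.hstack([f(c['frame'],160,80,240,240,520,520),np.vstack([f(s['frame'],225,130,108,108,260,260),f(t['frame'],165,195,60,60,260,260)])]))
for X in (pt(F,[0,.07,.079]),strap(F,.092,0,.072),pt(F,[0,.07,.044]),pt(F,[.0,.087,.044])):print(((wpix(c,o,X)-[160,80])*520/240).round(), ((proj('side',X)-[225,130])*260/108).round())
rows(pt(F,[0,.07,.2]),Rf(),4)
E
```

```text
time: 14.9
eef_pos: [0.5338, -0.0938, 0.2668]
tcp_rot: [2.446, 1.018, 0.291]
ft_force: [-0.2, 0.1, 0.5]
opening: 0.424
time: 15.52
eef_pos: [0.4924, -0.0549, 0.3655]
tcp_rot: [2.447, 1.018, 0.291]
ft_force: [0.6, -0.4, 0.1]
opening: 0.428
[261. 297.] [111.  91.]
[262. 408.] [151.  83.]
[261. 276.] [103. 113.]
[260. 236.] [ 88. 117.]
t 15.68 F [ 0.1 -0.7 -0.1] open 4.01 q [-0.62  0.51  0.87  2.08 -0.25  0.29 -0.46]
err mm (world) [-5.2  5.9 13.4] tool [  0.7  -0.2 -15.6] rot [-0.2 -0.5 -0.4]
[[[-0.2,-0.5,-0.4,0.22,-0.08,-1.56,4]]] left 0 mm
```

View pics/w6.png

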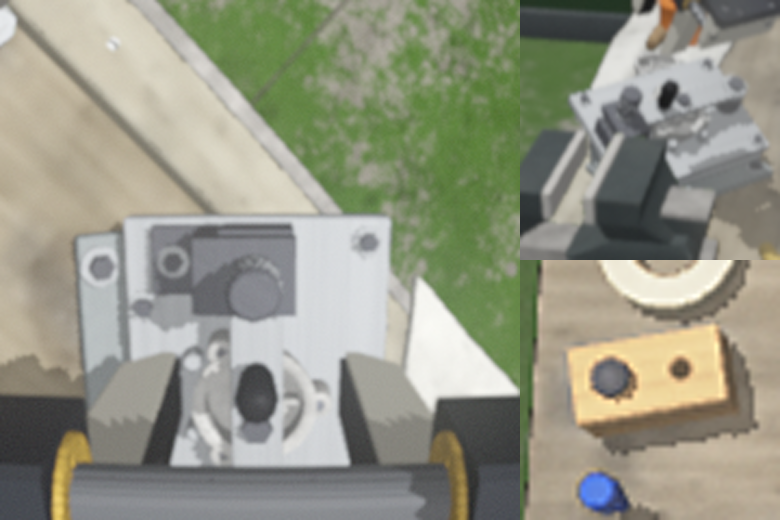

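```bash
python3 -c "
from rig import manip
print(manip.sign_off())"
```

```text
the job is handed in; nothing more can be done
None
```

The job is done and handed in at about 15.7 s. The strap is closed and the long pin sits locked in the fork.

- **Strap:** I gripped its black knob and swung it in an arc until further pushing no longer moved it. I took that as home. The next wrist view showed the strap lying straight into the fork, with the hole clear.
- **Long pin:** I took the tall-knobbed pin from the block (not the short or the blue one). I pushed it through the fork and eye along the face normal with almost no force until the collar stopped. The final push built up to about 68 N along the normal, so the collar is seated. That is under the 120 N wrist limit.
- **Final check:** The side view puts the pin's top within about 1 px of where a seated pin should show. The wrist view is about 3–4 px off, the same bias it showed on the fork hole earlier. The casting looks in place, the short pin is still in its hole, and the gripper was clear of everything with no force.

I judged the strap angle and the collar gap from these signs rather than measuring them directly. No check failed.

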